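Close a dessert tub on the slide-fed lid press

ROBOT

A 6-joint arm with a two-finger parallel gripper is mounted at the origin on the work surface. World frame = base frame: x ahead of the robot, y to its left, z up, the work surface at z = 0. Lengths are in m, angles in rad, forces in N, time in s.
With the tool pointing down it reaches from about 0.275 to 0.825 m from the base axis. Payload 5.2 kg.
Tool frame: the origin (TCP) lies at the centre of the arm's flange, where the gripper is bolted on; the fingertips stand 186 mm ahead of it and the grasp point (between the pads) lies 167 mm ahead of it; z points along the fingers, y is the line along which they close (so a half turn about z gives the same grasp; the last joint's range is limited). The gripper opens to 93 mm and grips with 3 to 60 N. Pads are 15 mm wide; open, the fingers measure 128 mm over their backs; the gripper's body (75 mm by 188 mm) begins 65 mm behind the grasp point.
Start: joints at [1.092, 0.259, 1.535, -0, 1.348, -0.203], TCP at [0.15, 0.529, 0.405] pointing down, gripper open.
Joint ranges: [-3.14, 3.14], [-0.91, 2.08], [0.19, 2.58], [-1.22, 4.36], [0.22, 2.71], [-3.12, 3.12]. Speed limits (rad/s): [2.57, 2.57, 3.14, 3.14, 3.14, 3.14].

INTERFACE

Orientations are given as a 3x3 rotation matrix whose columns are the frame's x, y, z axes.
In Python, from station import manip, snapshot, camera_model gives the robot as it stands. The module is installed in compiled form; this text tells all that it offers.
- The arm moves only by the tool step_arm, never from a script. Its argument "commands" is one flat list of numbers, 7 for each row, row after row: the opening, from 0 (shut) to 1 (fully open), then the shift along the tool's x, y, z in mm, then the turn, a rotation vector about the tool's x, y, z in degrees. A call has 1 to 12 rows; each row is the pose to reach, as a shift and turn from the pose commanded when the call began, along the tool's axes at that moment; what a row does not reach only later rows make up. A row lasts 1/8 s, in which the tool goes at most 62.5 mm and 10.7 degrees, less where a joint would pass 70% of its speed; a pose out of reach is approached as far as the arm can. A call with a gripper value outside its range is refused whole. The fingers move at their own pace and stop on an object; "force" is the grip in N (left out, the last holds). Time passes only in rows, so rows that repeat a pose let the fingers close. It gives the time, the measured TCP pose, the force, the opening and the grip force at its end, in the units of the state.
- manip.state(): the state, without advancing time (a new reading comes with each control period).
- snapshot(name): name is "side" or "top" or "wrist"; returns (picture, depth): 384x512x3 uint8, blue, green, red; 384x512 float32, m along the optical axis (not along the pixel's ray), 0 where there is no reading.
- camera_model(name): a dict with "fx", "fy", "cx", "cy" (pixels), "k1" (the pictures are not rectified: a ray, as slopes to the right and down, at radius r is drawn at 1 + k1 r^2 times it, then the intrinsics apply), "rvec" (rotation vector, rad) and "tvec" (3), from world to camera coordinates, as OpenCV has them. Camera axes: x right, y down, z forward; pixel columns grow to the right and rows downward; lengths in m; the calibration is good to about 2 mm. A picture is of the moment at which its call begins: read the wrist's pose just before it. camera_model takes no time and is no camera call; for the wrist camera it gives the pose at the moment of the call.
- manip.sign_off(): hands the job in; it is judged then, once.
The state is a dict: "clock": time; "joints": joint angles; "joint_velocities": joint speeds; "tau": joint torques, N m; "position": TCP position; "tool_rot": TCP orientation; "wrist_force": force on the tool from outside, world axes, zero at the start; "ft_torque": the same for the moment, N m; "grip_width": finger opening in m; "grip_force": force on a finger pad.
Only numpy, scipy, OpenCV 4.12 (cv2) and the standard library are available. Lean on these libraries where they do the work, as an engineer would, in place of code of your own. Each camera call takes 0.05 s, during which the arm holds its last target. There are 200 camera calls.

TASK

Close the dessert tub on the lid press: slide its carrier along the rails into the stop at the middle station, pull the press lever right down so that the press pushes the lid home, and let the lever come back up. Then slide the carrier on into the stop at the take-off station at the far end, lift the tub out, keeping it upright, and set it down standing on the round tray. Leave the carrier in its take-off stop and do not disturb the closed tubs, the jug or the stack of lids.

Things in the scene. Friction and masses are not known exactly. Their poses are not given: they have to be found in the camera images.
- lid_press: Bench lid press, fixed; base 210 x 460 x 12 mm; two rails along its y axis; white column beside them (x 75 to 135 mm, 280 mm high) with a white head over the middle station (x -80 to 75, y -50 to 50, z 190 to 260 mm). Origin: on the counter, centre of the middle station. x points from the operator's side (robot's left) to the column, y along the rails, away from the robot to the take-off end; z up.
- guard_edge (a point): Middle of the lower front edge of the clear plastic guard that hangs from the head, front face at press x = -83 mm, y -53 to 53 mm, from 135 up to 210 mm above the counter, with sides running back. Under it, at the middle station, a gripper can reach the carrier's handle only when leaning out to the operator's side (press -x), about 35 to 50 degrees from vertical.
- carrier (a joint): Carrier on the rails, in m along the press's +y: 0 = load station (near end, where it starts), 0.130 = middle station under the press, 0.260 = take-off station (far end). At each a sprung roller drops into a notch and draws it to the exact place from up to 5 mm off; about 9 N pushes it out of a notch, 2 N slides it between them. End stops at -0.008 and 0.268.
- carrier_grip (a point): Middle of the grip of the carrier's handle: a black round bar, 22 mm in diameter, in the press's x-z plane, leaning 45 degrees from vertical: up and to the operator's side (press -x). The point is on its axis, 90 mm to press -x of the nest's centre, 77 mm above the counter; 38 mm of bar lie beyond it (to the round end), 20 mm below it, then a 12 mm stem. Axes as the press's.
- carrier_nest (a point): Centre of the nest floor, the top of the carrier plate (118 x 118 x 10 mm), 50 mm above the counter. Around it stands a black ring, inside diameter 58 mm, outside 75 mm, 14 mm high, which locates the tub. Axes as the press's.
- lever (a joint): Press lever, in rad: 0 = up at rest, 0.95 = right down (its stop). It swings in the press's x-z plane, to the operator's side (press -x) and down. The lid is pressed home from about 0.85 on; a return spring brings it back up. Up to about 14 N is needed at its hand grip.
- lever_grip (a point): Grip point on the axis of the lever's hand grip: a black round bar 24 mm in diameter, 69 mm long with round ends, in line with the lever's 12 mm rod, 135 mm from the pivot; 26 mm of bar lie beyond it. At rest the lever points 60 degrees above the horizontal, leaning to press -x, and this point is 332 mm above the counter.
- lever_pivot (a point): The lever's pivot, on the side of the head towards the load end (press y = -74 mm, x = 0), 215 mm above the counter; the lever turns about the press's y axis through it. The grip lies at the same y.
- tub: White plastic dessert tub, filled, 0.1 to 0.2 kg, 62 mm high without lid; outside diameter 54 mm at the base and 60 mm at the top, lid 66 mm. It starts in the carrier's nest with its lid laid on. Origin: centre of its underside, z up. Grip it round the side, 15 to 50 mm above its underside.
- lid (a joint): The tub's push-on lid (66 mm diameter, 10 mm high), in m: 0 = laid on, standing 5 mm proud (its top 71 mm above the tub's underside), 0.005 = pressed home (top at 66 mm). About 18 N pushes it home; it stays where it is.
- tray: Round black serving tray, 300 mm in diameter, 18 mm high rim, flat inside floor of about 270 mm diameter 6 mm above the counter; it does not move. Origin: its centre on the counter. Two closed tubs stand in its +y half; the -y half is free.
- closed_tub1: Closed white tub like the other (66 mm lid, 66 mm high), standing on the tray; leave it. Origin: centre of its underside.
- closed_tub2: A second closed tub on the tray; leave it. Origin: centre of its underside.
- jug: Clear plastic jug with a handle, 104 mm in diameter, 150 mm high, on the counter at the right; leave it. Origin: centre of its underside.
- lid_stack: Stack of spare lids, 66 mm in diameter, 50 mm high, on the counter at the right; leave it. Origin: centre of its underside.
Mind the look-alikes: they are no part of the job. What is shaped like the tub but black or pink is not meant.

How it is judged:
On the way, in this order (a step that is already met when the one before it is completed fails the run):
1. the carrier stands in the middle station's stop with the tub in it, the lid not yet pressed (value of joint carrier between 0.126 and 0.134 m and value of joint lever below 0.2 rad and value of joint lid below 0.0015 m and distance between tub and carrier_nest below 0.006 m), for 0.2 s.
2. the lever is pulled down and the press has pushed the lid home (value of joint lever above 0.8 rad and value of joint lid above 0.0042 m and value of joint carrier between 0.125 and 0.135 m), for 0.1 s.
3. the lever is up again and the carrier stands in the take-off stop with the tub still in it (value of joint lever below 0.15 rad and value of joint carrier between 0.256 and 0.264 m and distance between tub and carrier_nest below 0.006 m), for 0.2 s.
4. the tub is set down on the tray, not dropped: it stands there while still held (contact force between the fingers and tub above 0.3 N and horizontal distance between tub and tray below 0.112 m and height (world z) of tub below 0.012 m and angle between tub's own z axis and vertical below 0.15 rad), for 0.04 s.
At the end, for the whole second after the job is handed in: The tub stands upright (within 5 degrees) and at rest on the tray's floor, its centre within 112 mm of the tray's centre, released, with its lid home (at least 4 of 5 mm); the carrier is in the take-off stop (0.260 m, 4 mm either way) and the lever is up (below 0.1 rad) (horizontal distance between tub and tray below 0.112 m and height (world z) of tub between 0.003 and 0.01 m and angle between tub's own z axis and vertical below 0.08 rad and linear speed of tub below 0.02 m/s and value of joint lid above 0.004 m and value of joint carrier between 0.256 and 0.264 m and value of joint lever below 0.1 rad); the robot touches nothing.
It fails at once if the lid is pushed home before the tub is at the middle station (value of joint lid above 0.003 m and value of joint carrier below 0.12 m).
It fails at once if the tub is tilted more than 23 degrees (angle between tub's own z axis and vertical above 0.4 rad).
It fails at once if a closed tub on the tray is moved more than 20 mm or knocked over (distance of any of closed_tub1, closed_tub2 from where it was at the start of the episode above 0.02 m or angle between any of closed_tub1, closed_tub2's own z axis and vertical above 0.3 rad).
It fails at once if the jug or the stack of lids is moved more than 20 mm (distance of any of jug, lid_stack from where it was at the start of the episode above 0.02 m).
It also fails if it takes over 72 s, if anything falls off the work surface, if the arm or the gripper's body presses on something with over 40 N, if the wrist force passes 120 N, or if a joint passes its speed limit or range.

## Working session

There is one attempt and no reset: what is moved stays moved. The work goes in short steps, Python scripts to look and compute and a tool call to move; the robot and the scene stay as the last step left them, time stands still between calls to the robot, and variables do not carry over. Pictures are saved under pics/ and viewed, at most 10 in all, crops included, and the job is handed in when it is done.

Besides the shell and the picture viewer there is one more tool, called after ">>>" by a JSON object that holds its "method" and its "body". step_arm: Moves the arm, as the interface text tells. Its arguments: {"type":"object","properties":{"commands":{"type":"array"},"force":{"type":"number"}},"required":["commands"]}

```bash
mkdir -p pics
cat > h.py <<'E'
import numpy as np, cv2
from station import manip, snapshot, camera_model
def world(m,d,u,v,z=None):
    x=(u-m['cx'])/m['fx'];y=(v-m['cy'])/m['fy'];a,b=x,y
    for _ in range(8):
        s=1+m['k1']*(a*a+b*b);a,b=x/s,y/s
    R=cv2.Rodrigues(np.array(m['rvec'],float))[0];t=np.array(m['tvec'],float).ravel()
    c=-R.T@t;r=np.stack([a,b,np.ones_like(a)],-1)@R
    if z is not None: return c+r*((z-c[2])/r[...,2])[...,None]
    return c+r*np.asarray(d)[...,None]
def cloud(name):
    m=camera_model(name);p,d=snapshot(name)
    v,u=np.mgrid[:384,:512].astype(float)
    return p,d,world(m,d,u,v),m
E
python3 - <<'E'
from h import *
s=manip.state();print(s['clock'],s['position'],s['tool_rot'])
for n in('top','side'):
    p,d,w,m=cloud(n);np.savez('pics/'+n,p=p,d=d,w=w)
    cv2.imwrite(f'pics/{n}0.png',cv2.resize(p,(800,600)))
    print(n,-cv2.Rodrigues(np.array(m['rvec']))[0].T@np.array(m['tvec']).ravel())
E
```

```text
0.0 [0.14965551 0.52903022 0.40392344] [[-9.62201690e-01  2.72336589e-01 -8.30581993e-04]
 [ 2.72337614e-01  9.62200424e-01 -1.60267954e-03]
 [ 3.62718066e-04 -1.76829968e-03 -9.99998371e-01]]
top [0.28485857 0.0173843  1.70728173]
side [ 0.10718755 -0.7736408   1.06275623]
```

View pics/top0.png

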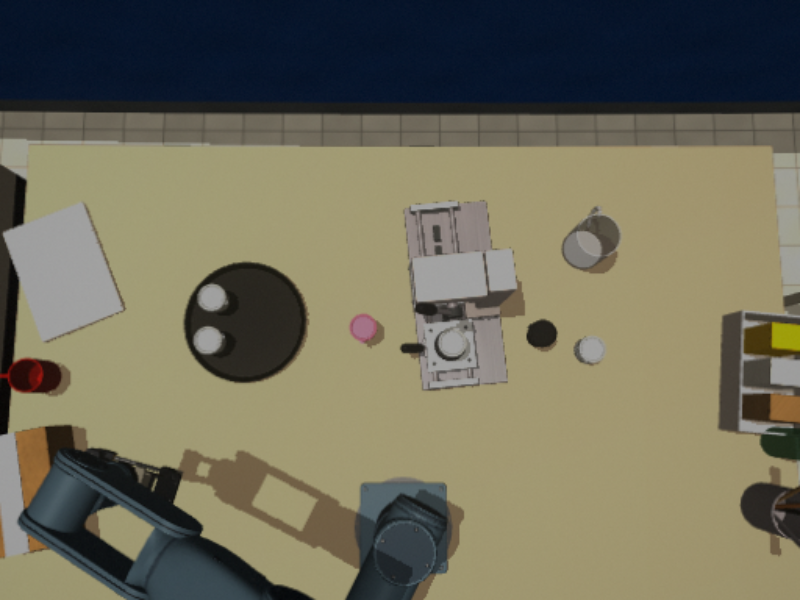

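View pics/side0.png

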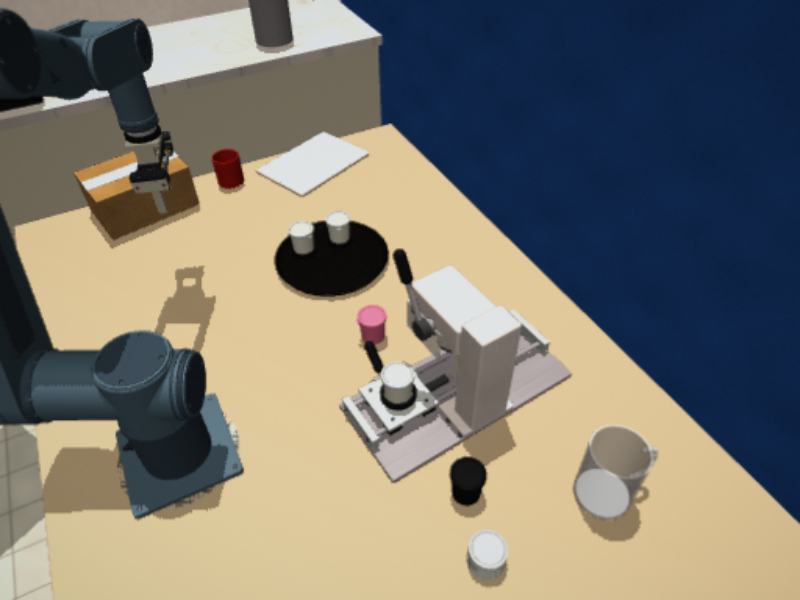

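The top view shows the press at (460,290) with its rails running away from the robot, the tub at (452,345), the handle at (412,348) and the lever grip at (427,309). The tray is at (246,322) with its closed tubs at (212,298) and (208,341). Next I measure these.

Run:
```python
from h import *
f=np.load('pics/top.npz');w=f['w'];p=f['p'];z=w[...,2]
v,u=np.mgrid[:384,:512]
def reg(zl,zh,u0,u1,v0,v1):
    return w[(z>zl)&(z<zh)&(u>u0*.64)&(u<u1*.64)&(v>v0*.64)&(v<v1*.64)]
def rect(q):
    r=cv2.minAreaRect((q[:,:2]*1000).astype(np.float32));print('n',len(q),r,'z',np.median(q[:,2]));return r
print('head');rect(reg(.25,.268,400,490,240,320))
print('col');rect(reg(.272,.29,480,530,240,320))
print('base');rect(reg(.007,.018,395,520,195,395))
print('lid');q=reg(.112,.13,430,475,320,370);print(cv2.minEnclosingCircle((q[:,:2]*1000).astype(np.float32)),np.median(q[:,2]))
print('plate');rect(reg(.045,.055,415,485,315,375))
for n,b in(('t1',(195,235,280,315)),('t2',(190,230,325,358))):
    q=reg(.06,.085,*b);print(n,cv2.minEnclosingCircle((q[:,:2]*1000).astype(np.float32)),np.median(q[:,2]))
q=reg(.01,.024,170,320,255,390);print('tray',cv2.minEnclosingCircle((q[:,:2]*1000).astype(np.float32)))
q=reg(.06,.2,345,385,310,345);print('pink',q.mean(0))
for n,b in (('lever',(410,440,300,318)),('handle',(398,424,340,356))):
    q=reg(.055,.5,*b);dark=f['p'][(z>.055)&(u>b[0]*.64)&(u<b[1]*.64)&(v>b[2]*.64)&(v<b[3]*.64)].max(1)<50
    q=q[dark];print(n,len(q),q.mean(0),q.min(0),q.max(0))
```

```text
head
n 1371 ((544.436279296875, -100.64286041259766), (128.948486328125, 157.4009552001953), 6.309782981872559) z 0.25941216574713
col
n 487 ((568.1182250976562, -204.27069091796875), (89.45001983642578, 60.03327178955078), 5.309725761413574) z 0.27924794581998746
base
n 2195 ((562.3690795898438, -138.92922973632812), (312.0257873535156, 500.21038818359375), 89.83451080322266) z 0.011912875146204094
lid
((430.9423522949219, -113.72869873046875), 34.61553192138672) 0.11931359621507709
plate
n 546 ((429.0548400878906, -111.23075866699219), (117.99076843261719, 121.63949584960938), 5.394315242767334) z 0.04986581988545391
t1 ((543.3982543945312, 452.284423828125), 35.107391357421875) 0.0700665507422582
t2 ((440.9684143066406, 460.26019287109375), 36.78135299682617) 0.06996318931367163
tray ((505.57904052734375, 388.60174560546875), 219.07077026367188)
pink [0.47027457 0.0955224  0.06883746]Traceback (most recent call last):
  File "<stdin>", line 19, in <module>
IndexError: boolean index did not match indexed array along axis 0; size of axis is 142 but size of corresponding boolean axis is 145
```

```bash
cat >> h.py <<'E'
from scipy.spatial.transform import Rotation as Ro
yaw=np.radians(5.35)
PX=np.array([np.sin(yaw),-np.cos(yaw),0]);PY=np.array([np.cos(yaw),np.sin(yaw),0]);Z=np.array([0,0,1.])
O=np.array([.559,-.100,0])
def P(x,y,z): return O+x*PX+y*PY+z*Z
def lean(deg,s=1):
    a=np.radians(deg);tz=np.sin(a)*PX-np.cos(a)*Z;ty=s*PY
    return np.stack([np.cross(ty,tz),ty,tz],1)
def row(g,R,s=None):
    "grasp point g, orientation R -> shift mm, rotvec deg from measured pose"
    s=s or manip.state();A=np.array(s['tool_rot']);t=np.array(s['position'])
    return np.round(A.T@(g-.167*R[:,2]-t)*1000,1),np.round(np.degrees(Ro.from_matrix(A.T@R).as_rotvec()),1)
def st():
    s=manip.state();A=np.array(s['tool_rot']);print('t',s['clock'],'j',np.round(s['joints'],3),'tcp',np.round(s['position'],4),'grasp(press)',np.round(np.array([PX,PY,Z])@(np.array(s['position'])+.167*A[:,2]-O)*1000,1),'F',np.round(s['wrist_force'],1),'grip',s['grip_width'],s['grip_force'])
E
python3 - <<'E'
from h import *
f=np.load('pics/top.npz');p=f['p'];m=camera_model('top')
mask=(p.max(2)<70).astype(np.uint8);v,u=np.mgrid[:384,:512];mask[(u<110)|(u>200)|(v<160)|(v>250)]=0
c=max(cv2.findContours(mask,0,2)[0],key=cv2.contourArea)[:,0].astype(float);c=cv2.convexHull(c.astype(np.float32))[:,0].astype(float)
w=world(m,None,c[:,0],c[:,1],.016);print('tray',cv2.minEnclosingCircle((w[:,:2]*1000).astype(np.float32)))
for s in(1,-1): print(s,row(P(-.09-.057,-.13,.077+.057),lean(45,s)))
E
```

```text
tray ((490.9378356933594, 387.6940612792969), 148.69940185546875)
1 (array([-348.3, -293.2,  152.3]), array([ 26.9, -39.3,  65.1]))
-1 (array([-348.3, -293.2,  152.3]), array([  43.3,   29.6, -104.6]))
```

>>> {"method": "step_arm", "body": {"commands": [1, -174, -147, 76, 13.5, -19.7, 32.5, 1, -174, -147, 76, 13.5, -19.7, 32.5, 1, -174, -147, 76, 13.5, -19.7, 32.5, 1, -174, -147, 76, 13.5, -19.7, 32.5, 1, -348, -293, 152, 26.9, -39.3, 65.1, 1, -348, -293, 152, 26.9, -39.3, 65.1, 1, -348, -293, 152, 26.9, -39.3, 65.1, 1, -348, -293, 152, 26.9, -39.3, 65.1, 1, -348, -293, 152, 26.9, -39.3, 65.1, 1, -348, -293, 152, 26.9, -39.3, 65.1], "force": 50}}

```text
clock: 1.35
position: [0.4047, 0.1526, 0.2525]
tool_rot: [[-0.067, 0.996, 0.065], [0.705, 0.093, -0.703], [-0.706, -0.001, -0.708]]
wrist_force: [0.0, -0.7, -0.8]
grip_width: 0.0928
grip_force: 0.0
```

Run:
```python
from h import *
st();print(row(P(-.147,-.13,.134),lean(45)))
p,d=snapshot('wrist');cv2.imwrite('pics/w1.png',p)
```

```text
t 1.35 j [ 0.387  0.386  1.942 -0.8    1.226  0.738] tcp [0.4047 0.1526 0.2525] grasp(press) [-148.  -130.2  134.2] F [ 0.  -0.7 -0.8] grip 0.0928290403642017 0.0
(array([-0.2,  0.1,  0.9]), array([-0. , -0.1,  0. ]))
```

View pics/w1.png

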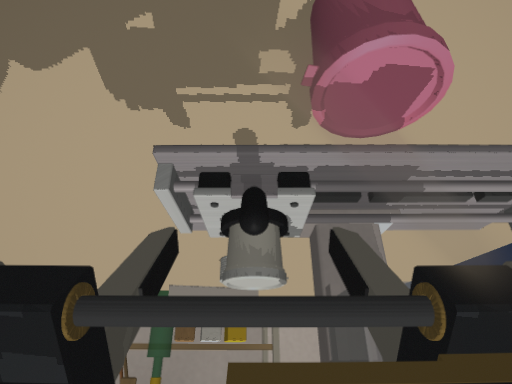

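The wrist view shows the handle end-on at (254,205), midway between the fingers. I go in 80 mm along the tool axis and close.

>>> {"method": "step_arm", "body": {"commands": [1, 0, 0, 40, 0, 0, 0, 1, 0, 0, 80, 0, 0, 0, 1, 0, 0, 80, 0, 0, 0, 0, 0, 0, 80, 0, 0, 0, 0, 0, 0, 80, 0, 0, 0, 0, 0, 0, 80, 0, 0, 0, 0, 0, 0, 80, 0, 0, 0, 0, 0, 0, 80, 0, 0, 0], "force": 50}}

```text
clock: 2.4
position: [0.4101, 0.0964, 0.1962]
tool_rot: [[-0.066, 0.996, 0.067], [0.705, 0.094, -0.703], [-0.706, 0.001, -0.708]]
wrist_force: [-0.7, 0.4, -0.4]
grip_width: 0.0475
grip_force: 0.0
```

Run:
```python
from h import *
st();print(row(P(-.09,0,.077),lean(45)))
```

```text
t 2.4 j [ 0.266  0.457  2.042 -0.928  1.054  0.825] tcp [0.4101 0.0964 0.1962] grasp(press) [ -91.5 -129.8   78. ] F [-0.7  0.4 -0.4] grip 0.047494728350855775 0.0
(array([-1.000e-01,  1.299e+02,  1.900e+00]), array([ 0. , -0.1, -0. ]))
```

Still closing; I let it finish, then slide.

>>> {"method": "step_arm", "body": {"commands": [0, 0, 0, 0, 0, 0, 0, 0, 0, 0, 0, 0, 0, 0, 0, 0, 0, 0, 0, 0, 0, 0, 0, 0, 0, 0, 0, 0]}}

```text
clock: 2.9
position: [0.4101, 0.0962, 0.1961]
tool_rot: [[-0.066, 0.996, 0.066], [0.705, 0.094, -0.703], [-0.706, 0.0, -0.708]]
wrist_force: [-0.1, -1.6, -0.3]
grip_width: 0.0213
grip_force: 50.0
```

>>> {"method": "step_arm", "body": {"commands": [0, 0, 10, 0, 0, 0, 0, 0, 0, 25, 0, 0, 0, 0, 0, 0, 40, 0, 0, 0, 0, 0, 0, 55, 0, 0, 0, 0, 0, 0, 70, 0, 0, 0, 0, 0, 0, 85, 0, 0, 0, 0, 0, 0, 100, 0, 0, 0, 0, 0, 0, 112, 0, 0, 0, 0, 0, 0, 122, 0, 0, 0, 0, 0, 0, 130, 0, 0, 0, 0, 0, 0, 130, 0, 0, 0, 0, 0, 0, 130, 0, 0, 0, 0]}}

```text
clock: 4.4
position: [0.5397, 0.1089, 0.1961]
tool_rot: [[-0.066, 0.996, 0.066], [0.705, 0.093, -0.703], [-0.706, 0.0, -0.708]]
wrist_force: [-3.7, 5.4, 2.8]
grip_width: 0.0209
grip_force: 50.0
```

Run:
```python
from h import *
st()
p,d,w,m=cloud('top');cv2.imwrite('pics/t2.png',cv2.resize(p[100:270,230:360],None,fx=3.5,fy=3.5))
```

```text
t 4.4 j [ 0.228  0.601  1.736 -0.882  1.134  0.662] tcp [0.5397 0.1089 0.1961] grasp(press) [-91.9   0.3  77.9] F [-3.7  5.4  2.8] grip 0.02094666787036094 50.005677938461304
```

View pics/t2.png

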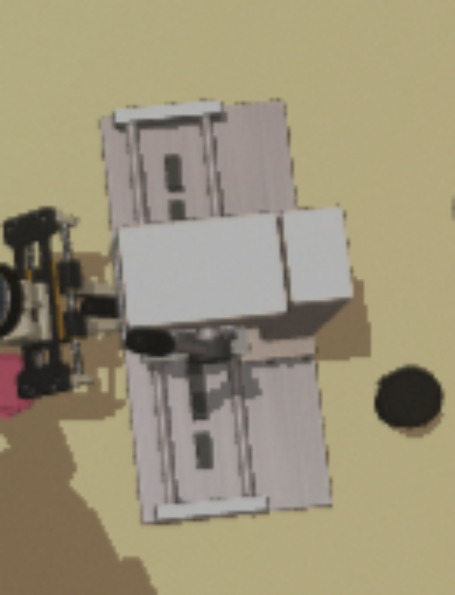

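The crop shows the carrier hidden under the head, with the lever grip at about (150,342). I release, back off and go up to the lever.

>>> {"method": "step_arm", "body": {"commands": [1, 0, 0, 0, 0, 0, 0, 1, 0, 0, 0, 0, 0, 0, 1, 0, 0, 0, 0, 0, 0, 1, 0, 0, 0, 0, 0, 0, 1, 0, 0, 0, 0, 0, 0, 1, 0, 0, 0, 0, 0, 0, 1, 0, 0, -30, 0, 0, 0, 1, 0, 0, -80, 0, 0, 0, 1, 0, 0, -130, 0, 0, 0, 1, 0, 0, -130, 0, 0, 0]}}

```text
clock: 5.7
position: [0.5314, 0.2022, 0.2911]
tool_rot: [[-0.064, 0.995, 0.073], [0.706, 0.097, -0.701], [-0.705, 0.007, -0.709]]
wrist_force: [0.1, -1.4, -0.2]
grip_width: 0.0933
grip_force: 0.0
```

Run:
```python
from h import *
st();print(row(P(-.18,-.074,.36),lean(45)));print(row(P(-.137,-.074,.402),lean(45)));print(row(P(-.0675,-.074,.332),lean(45)))
```

```text
t 5.7 j [ 0.384  0.52   1.577 -0.761  1.382  0.572] tcp [0.5314 0.2022 0.2911] grasp(press) [-185.7    1.9  172.7] F [ 0.1 -1.4 -0.2] grip 0.09334518789520482 0.0
(array([-135.8,  -73.5, -129.3]), array([ 0.4, -0.2, -0.1]))
(array([-195.9,  -73.4, -128.8]), array([ 0.4, -0.2, -0.1]))
(array([-195.8,  -74.1,  -30.2]), array([ 0.4, -0.2, -0.1]))
```

>>> {"method": "step_arm", "body": {"commands": [1, -70, -37, -75, 0, 0, 0, 1, -136, -73, -129, 0, 0, 0, 1, -196, -73, -129, 0.3, -0.2, 0, 1, -196, -73, -129, 0.3, -0.2, 0, 1, -196, -73, -129, 0.3, -0.2, 0, 1, -196, -73, -129, 0.3, -0.2, 0, 1, -196, -73, -129, 0.3, -0.2, 0]}}

```text
clock: 6.58
position: [0.4629, 0.1456, 0.5156]
tool_rot: [[-0.069, 0.996, 0.058], [0.702, 0.09, -0.707], [-0.709, -0.008, -0.705]]
wrist_force: [-0.6, 0.8, -0.2]
grip_width: 0.093
grip_force: 0.0
```

Run:
```python
from h import *
st();print(row(P(-.0675,-.074,.332),lean(45)))
m=camera_model('wrist');p,d=snapshot('wrist');cv2.imwrite('pics/w3.png',p)
g=P(-.0675,-.074,.332);c=cv2.projectPoints(np.array([g,P(-.08,-.074,.354)]),np.array(m['rvec'],float),np.array(m['tvec'],float),np.array([[m['fx'],0,m['cx']],[0,m['fy'],m['cy']],[0,0,1.]]),np.array([m['k1'],0,0,0.]))[0];print(c)
```

```text
t 6.575 j [ 0.332  0.187  1.487 -0.763  1.673  0.24 ] tcp [0.4629 0.1456 0.5156] grasp(press) [-135.1  -74.1  397.9] F [-0.6  0.8 -0.2] grip 0.09299092510818903 0.0
(array([-1.4, -0.5, 94.4]), array([-0.4,  0.2,  0.2]))
[[[253.57270664 202.1889336 ]]

 [[253.3487562  220.32583136]]]
```

View pics/w3.png

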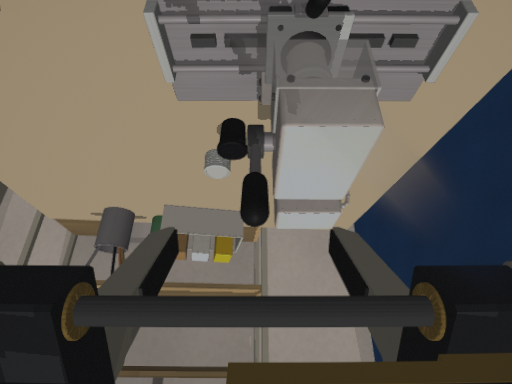

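The lever grip is at (255,200), as predicted, and the tub stands under the head at (305,55). I advance and grip.

>>> {"method": "step_arm", "body": {"commands": [1, -1, 0, 50, 0, 0, 0, 1, -1, 0, 94, 0, 0, 0, 1, -1, 0, 94, 0, 0, 0, 0, -1, 0, 94, 0, 0, 0, 0, -1, 0, 94, 0, 0, 0, 0, -1, 0, 94, 0, 0, 0, 0, -1, 0, 94, 0, 0, 0, 0, -1, 0, 94, 0, 0, 0, 0, -1, 0, 94, 0, 0, 0, 0, -1, 0, 94, 0, 0, 0, 0, -1, 0, 94, 0, 0, 0], "force": 60}}

```text
clock: 8.0
position: [0.4688, 0.0785, 0.4524]
tool_rot: [[-0.066, 0.996, 0.062], [0.703, 0.09, -0.706], [-0.709, -0.002, -0.706]]
wrist_force: [1.5, -1.4, -1.0]
grip_width: 0.023
grip_force: 60.0
```

Run:
```python
from h import *
st()
s=manip.state();q=np.array([PX,PY,Z])@(np.array(s['position'])+.167*np.array(s['tool_rot'])[:,2]-O)
r=np.hypot(q[0],q[2]-.215);a0=np.arctan2(q[2]-.215,-q[0]);print('r',r,'deg',np.degrees(a0))
for a in np.linspace(0,.93,9)[1:]:
    print(round(a,3),*row(P(-r*np.cos(a0-a),q[1],.215+r*np.sin(a0-a)),lean(45+np.degrees(a)*.4)))
```

```text
t 8.0 j [ 0.201  0.176  1.656 -0.787  1.465  0.26 ] tcp [0.4688 0.0785 0.4524] grasp(press) [-67.8 -73.8 334.5] F [ 1.5 -1.4 -1. ] grip 0.022955121020682718 59.98303413391113
r 0.13740223620458913 deg 60.44085805606874
0.116 [23.  -0.6 -3.2] [-0.2 -2.5 -0. ]
0.232 [46.6 -0.6 -4.2] [-0.2 -5.2 -0. ]
0.349 [70.3 -0.6 -3.1] [-0.2 -7.9 -0. ]
0.465 [93.8 -0.6  0.3] [ -0.2 -10.5   0. ]
0.581 [116.9  -0.6   5.9] [ -0.2 -13.2   0. ]
0.698 [139.3  -0.6  13.6] [ -0.2 -15.9   0. ]
0.814 [160.8  -0.6  23.3] [ -0.2 -18.5   0. ]
0.93 [181.3  -0.5  35. ] [ -0.2 -21.2   0. ]
```

>>> {"method": "step_arm", "body": {"commands": [0, 23, 0, -3, 0, -2.5, 0, 0, 47, 0, -4, 0, -5, 0, 0, 70, 0, -3, 0, -8, 0, 0, 94, 0, 0, 0, -10.5, 0, 0, 117, 0, 6, 0, -13, 0, 0, 139, 0, 14, 0, -16, 0, 0, 161, 0, 23, 0, -18.5, 0, 0, 181, 0, 35, 0, -21, 0, 0, 181, 0, 35, 0, -21, 0, 0, 181, 0, 35, 0, -21, 0]}}

```text
clock: 9.25
position: [0.459, 0.1809, 0.2999]
tool_rot: [[-0.039, 0.996, 0.081], [0.403, 0.09, -0.911], [-0.914, -0.003, -0.405]]
wrist_force: [0.4, 0.1, 1.3]
grip_width: 0.0003
grip_force: 0.0
```

Run:
```python
from h import *
st()
s=manip.state();q=np.array([PX,PY,Z])@(np.array(s['position'])+.167*np.array(s['tool_rot'])[:,2]-O)
print('lever',np.pi/3-np.arctan2(q[2]-.215,-q[0]))
p,d=snapshot('side');cv2.imwrite('pics/s4.png',cv2.resize(p[130:330,200:400],None,fx=3,fy=3))
```

```text
t 9.25 j [ 0.463  0.507  1.747 -1.018  1.574  0.761] tcp [0.459  0.1809 0.2999] grasp(press) [-136.3  -74.1  232.3] F [0.4 0.1 1.3] grip 0.00029556339934042877 0.0
lever 0.9209072486749943
```

View pics/s4.png

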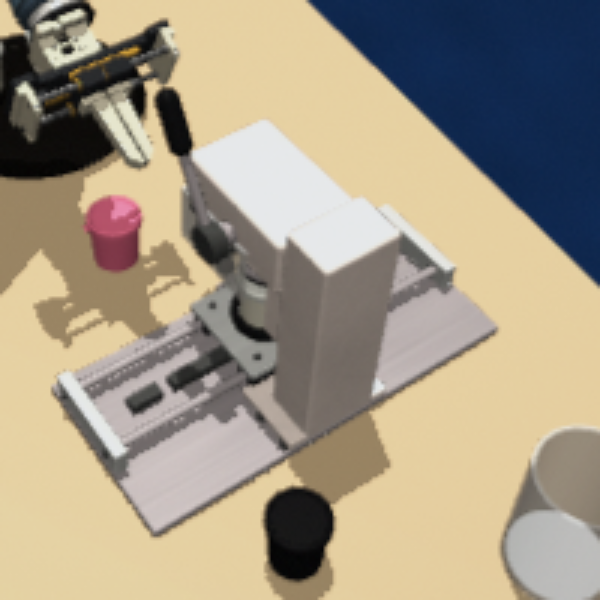

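The side view shows the lever back up and the fingers empty, so the grip slipped off. I will push the lever with the closed fingertips from its upper side instead, so that no friction is needed.

```bash
cat >> h.py <<'E'
def tip(theta_l,L,gap=0.,s=.135):
    th=np.pi/3-theta_l;u=np.array([-np.cos(th),np.sin(th)]);n=np.array([np.sin(th),np.cos(th)])
    off=.012+.0075*abs(np.sin(np.pi/2-th-np.radians(L)))+gap
    q=np.array([0,.215])+s*u+off*n;R=lean(-L)
    return P(q[0],-.074,q[1])-.019*R[:,2],R
E
python3 - <<'E'
from h import *
print('A',row(P(-.22,-.074,.36),lean(50)))
print('B',row(P(-.15,-.074,.44),lean(0)))
print('C',row(P(-.03,-.074,.44),lean(-20)))
print('D',row(*tip(0,35,.03)))
E
```

```text
A (array([-128.8,   -1.2, -121.6]), array([-0.2, 16.1, -0. ]))
B (array([-336.7,   -0.7,    2.7]), array([-0.2, 66.1, -0.1]))
C (array([-399.3,   -0. ,  168.7]), array([-0.2, 86.1, -0.2]))
D (array([-3.356e+02,  3.000e-01,  2.505e+02]), array([ -0.2, 101.1,  -0.2]))
```

>>> {"method": "step_arm", "body": {"commands": [0, -60, 0, -60, 0, 8, 0, 0, -129, 0, -122, 0, 16, 0, 0, -129, 0, -122, 0, 16, 0, 0, -200, 0, -80, 0, 33, 0, 0, -260, 0, -40, 0, 48, 0, 0, -337, 0, 3, 0, 66, 0, 0, -337, 0, 3, 0, 66, 0, 0, -337, 0, 3, 0, 66, 0, 0, -337, 0, 3, 0, 66, 0]}}

```text
clock: 10.42
position: [0.4715, 0.0407, 0.6077]
tool_rot: [[-0.086, 0.996, -0.0], [0.996, 0.086, -0.004], [-0.004, -0.001, -1.0]]
wrist_force: [0.5, 0.2, 0.3]
grip_width: 0.0003
grip_force: 0.0
```

Run:
```python
from h import *
st()
print('C',row(P(-.03,-.074,.44),lean(-20)))
print('D',row(*tip(0,35,.03)))
```

```text
t 10.425 j [-0.149  0.059  1.294 -0.004  1.788 -0.236] tcp [0.4715 0.0407 0.6077] grasp(press) [-147.6  -74.1  440.7] F [0.5 0.2 0.3] grip 0.00032199086140685044 0.0
C (array([-175.3,    1.3,   11.4]), array([ 0. , 20.2, -0.4]))
D (array([-224. ,    1.7,  102.9]), array([ 0.1, 35.2, -0.4]))
```

>>> {"method": "step_arm", "body": {"commands": [0, -60, 0, 4, 0, 7, 0, 0, -120, 0, 8, 0, 14, 0, 0, -175, 1, 11, 0, 20, -0.4, 0, -200, 2, 57, 0, 28, -0.4, 0, -224, 2, 103, 0, 35, -0.4, 0, -224, 2, 103, 0, 35, -0.4, 0, -224, 2, 103, 0, 35, -0.4, 0, -224, 2, 103, 0, 35, -0.4]}}

```text
clock: 11.42
position: [0.4942, -0.179, 0.5066]
tool_rot: [[-0.083, 0.995, -0.055], [0.819, 0.099, 0.565], [0.567, 0.002, -0.823]]
wrist_force: [-0.6, 0.3, 0.7]
grip_width: 0.0006
grip_force: 0.0
```

Run:
```python
from h import *
st()
for a,L,g in((0,35,.005),(.1,35,0),(.2,34,0),(.3,32,0),(.4,30,0),(.5,27,0),(.6,24,0),(.7,21,0),(.8,18,0),(.87,15,0),(.93,12,0)): print(a,*row(*tip(a,L,g)))
m=camera_model('wrist');p,d=snapshot('wrist');cv2.imwrite('pics/w5.png',p)
```

```text
t 11.425 j [-0.702  0.273  1.347  0.44   1.945 -0.728] tcp [ 0.4942 -0.179   0.5066] grasp(press) [-22.2 -72.2 369.1] F [-0.6  0.3  0.7] grip 0.000613005199015839 0.0
0 [ 7.2 -2.  21.4] [-0.1  0.4  0.3]
0.1 [15.9 -1.9 38.4] [-0.1  0.4  0.3]
0.2 [24.  -1.8 50.1] [-0.1 -0.6  0.3]
0.3 [34.2 -1.8 62.3] [-0.1 -2.6  0.3]
0.4 [43.3 -1.7 75.1] [-0.1 -4.6  0.3]
0.5 [54.5 -1.6 88.6] [-0.1 -7.6  0.4]
0.6 [ 64.4  -1.5 102.8] [ -0.1 -10.6   0.4]
0.7 [ 73.   -1.4 117.6] [ -0.1 -13.6   0.4]
0.8 [ 80.3  -1.4 132.9] [ -0.1 -16.6   0.4]
0.87 [ 87.3  -1.3 144.8] [ -0.  -19.6   0.4]
0.93 [ 94.   -1.2 155.8] [ -0.  -22.6   0.4]
```

View pics/w5.png

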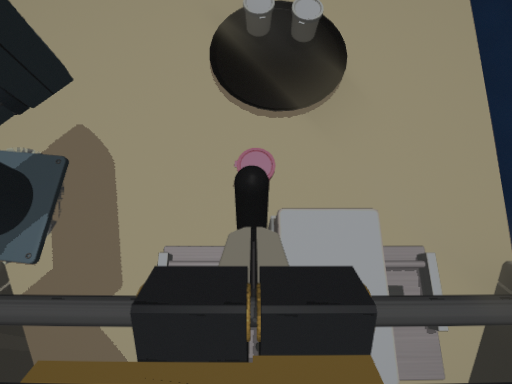

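The closed fingers (254,250) line up with the lever grip (252,190). I push through the arc.

>>> {"method": "step_arm", "body": {"commands": [0, 16, -2, 38, 0, 0, 0, 0, 24, -2, 50, 0, -0.6, 0, 0, 34, -2, 62, 0, -2.6, 0, 0, 43, -2, 75, 0, -4.6, 0, 0, 54, -2, 89, 0, -7.6, 0, 0, 64, -2, 103, 0, -10.6, 0, 0, 73, -2, 118, 0, -13.6, 0, 0, 80, -1, 133, 0, -16.6, 0, 0, 87, -1, 145, 0, -19.6, 0, 0, 94, -1, 156, 0, -22.6, 0, 0, 94, -1, 156, 0, -22.6, 0, 0, 94, -1, 156, 0, -22.6, 0]}}

```text
clock: 12.98
position: [0.4766, -0.0155, 0.4324]
tool_rot: [[-0.096, 0.995, -0.02], [0.973, 0.098, 0.207], [0.208, 0.001, -0.978]]
wrist_force: [-3.9, -5.1, 9.8]
grip_width: 0.0006
grip_force: 5.2
```

Run:
```python
from h import *
st();print(row(*tip(.93,12)),row(*tip(.95,12)))
p,d=snapshot('side');cv2.imwrite('pics/s6.png',cv2.resize(p[130:330,200:400],None,fx=3,fy=3))
```

```text
t 12.975 j [-0.341  0.121  1.648  0.191  1.464 -0.468] tcp [ 0.4766 -0.0155  0.4324] grasp(press) [-126.5  -74.2  269. ] F [-3.9 -5.1  9.8] grip 0.0005837045104706663 5.24400282651186
(array([1.2, 0.2, 1. ]), array([-0. ,  0. ,  0.3])) (array([1.3, 0.2, 3.6]), array([-0. ,  0. ,  0.3]))
```

View pics/s6.png

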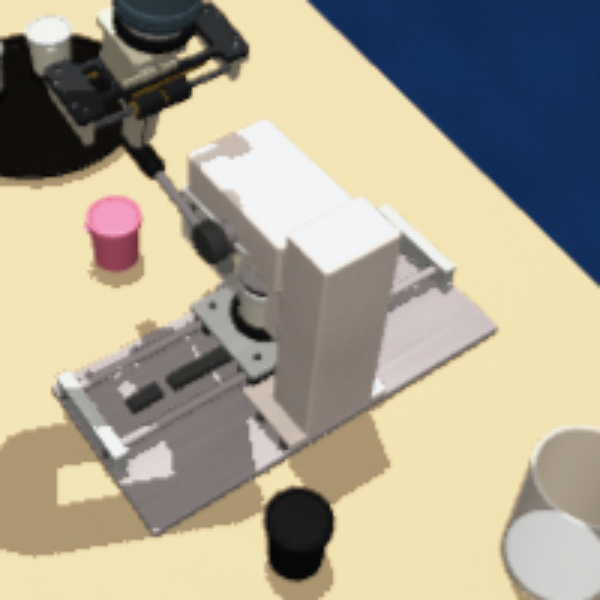

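The lever is down under the fingertips. I push a little further until the stop shows in the force.

>>> {"method": "step_arm", "body": {"commands": [0, 0, 0, 3, 0, 0, 0, 0, 0, 0, 6, 0, 0, 0, 0, 0, 0, 6, 0, 0, 0]}}

```text
clock: 13.4
position: [0.4765, -0.0142, 0.4265]
tool_rot: [[-0.096, 0.995, -0.02], [0.973, 0.098, 0.208], [0.209, 0.001, -0.978]]
wrist_force: [-3.1, -4.2, 10.6]
grip_width: 0.0006
grip_force: 5.6
```

Run:
```python
from h import *
st()
p,d,w,m=cloud('side');np.savez('pics/side7',p=p,w=w)
# lever direction from dark/rod points in plane press y=-74
q=(w-O)@np.array([PX,PY,Z]).T
k=(abs(q[...,1]+.074)<.02)&(q[...,0]>-.17)&(q[...,0]<-.04)&(q[...,2]>.2)&(q[...,2]<.32)
for a in q[k&(p.max(2)<120)][::6]: print(np.round(a*1000))
```

```text
t 13.4 j [-0.339  0.124  1.659  0.192  1.45  -0.469] tcp [ 0.4765 -0.0142  0.4265] grasp(press) [-127.9  -74.2  263.1] F [-3.1 -4.2 10.6] grip 0.0006035143283887085 5.618882663547993
[-107.  -93.  302.]
[-109.  -88.  295.]
[-125.  -89.  279.]
[-112.  -77.  282.]
[-124.  -90.  275.]
[-116.  -74.  274.]
[-127.  -89.  268.]
[-112.  -77.  274.]
[-121.  -89.  269.]
[-115.  -72.  266.]
[-115.  -89.  270.]
[-119.  -66.  255.]
[-113.  -90.  268.]
[-120.  -65.  250.]
[-116.  -85.  259.]
[-139.  -83.  236.]
[-118.  -73.  247.]
[-122.  -82.  244.]
[-135.  -85.  231.]
[-116.  -75.  241.]
[-122.  -82.  236.]
[-109.  -69.  239.]
[-110.  -76.  238.]
[-112.  -82.  235.]
[-102.  -66.  235.]
[-99. -75. 238.]
[-105.  -82.  233.]
[-93. -68. 235.]
[-93. -75. 234.]
[-94. -82. 233.]
[-97. -84. 227.]
[-91. -80. 226.]
```

>>> {"method": "step_arm", "body": {"commands": [0, 0, 0, 2, 0, 0, 0, 0, 0, 0, 4, 0, 0, 0, 0, 0, 0, 4, 0, 0, 0]}}

```text
clock: 13.82
position: [0.4764, -0.0134, 0.4227]
tool_rot: [[-0.096, 0.995, -0.02], [0.973, 0.098, 0.208], [0.209, 0.001, -0.978]]
wrist_force: [-4.5, -5.6, 11.7]
grip_width: 0.0005
grip_force: 5.8
```

>>> {"method": "step_arm", "body": {"commands": [0, 0, 0, 2, 0, 0, 0, 0, 0, 0, 4, 0, 0, 0, 0, 0, 0, 4, 0, 0, 0]}}

```text
clock: 14.2
position: [0.476, -0.013, 0.4221]
tool_rot: [[-0.097, 0.995, -0.017], [0.974, 0.098, 0.206], [0.206, 0.003, -0.978]]
wrist_force: [-12.0, -7.3, 33.3]
grip_width: 0.0005
grip_force: 16.4
```

The force jumped to 33 N, so the stop is reached. Now I follow the lever back up.

Run:
```python
from h import *
for a,L,g in((.85,14,0),(.7,20,0),(.55,25,0),(.4,29,0),(.25,33,0),(.1,35,0),(0,35,.03)): print(a,*row(*tip(a,L,g)))
```

```text
0.85 [ -6.7   0.5 -20. ] [0.1 2.1 0.3]
0.7 [-30.1   0.4 -37.3] [0.1 8.1 0.3]
0.55 [-52.5   0.3 -52.3] [ 0.1 13.1  0.3]
0.4 [-74.    0.2 -65.6] [ 0.1 17.1  0.3]
0.25 [-97.3   0.1 -76.6] [ 0.1 21.1  0.3]
0.1 [-116.5    0.   -87.8] [ 0.1 23.1  0.3]
0 [-1.496e+02 -1.000e-01 -1.168e+02] [ 0.1 23.1  0.3]
```

>>> {"method": "step_arm", "body": {"commands": [0, -7, 0, -20, 0, 2, 0, 0, -30, 0, -37, 0, 8, 0, 0, -52, 0, -52, 0, 13, 0, 0, -74, 0, -66, 0, 17, 0, 0, -97, 0, -77, 0, 21, 0, 0, -117, 0, -88, 0, 23, 0, 0, -150, 0, -117, 0, 23, 0, 0, -150, 0, -117, 0, 23, 0, 0, -150, 0, -117, 0, 23, 0]}}

```text
clock: 15.32
position: [0.4931, -0.1823, 0.4987]
tool_rot: [[-0.079, 0.995, -0.057], [0.813, 0.097, 0.574], [0.577, -0.001, -0.817]]
wrist_force: [-0.9, 0.1, -0.5]
grip_width: 0.0005
grip_force: 0.0
```

Run:
```python
from h import *
st()
print('C',row(P(-.03,-.074,.44),lean(-20)))
print('B',row(P(-.15,-.074,.44),lean(0)))
print('A',row(P(-.22,-.04,.33),lean(35)))
print('H',row(P(-.17,0,.157),lean(45)))
```

```text
t 15.325 j [-0.709  0.28   1.359  0.442  1.94  -0.737] tcp [ 0.4931 -0.1823  0.4987] grasp(press) [-20.6 -73.8 362.3] F [-0.9  0.1 -0.5] grip 0.000512534595989807 0.0
C (array([ 96.5,  -0.7, -52.2]), array([ -0.2, -15.2,   0.2]))
B (array([246.9,  -0. ,  41.8]), array([ -0.1, -35.2,   0.2]))
A (array([301.4,  34.8, 251.9]), array([ -0.1, -70.2,   0.2]))
H (array([168. ,  74.9, 392.3]), array([ -0.1, -80.2,   0.2]))
```

>>> {"method": "step_arm", "body": {"commands": [0, 48, 0, -40, 0, -8, 0, 0, 97, 0, -52, 0, -15, 0, 0, 150, 0, -20, 0, -22, 0, 0, 200, 0, 10, 0, -29, 0, 0, 247, 0, 42, 0, -35, 0, 0.5, 265, 12, 110, 0, -45, 0, 0.8, 283, 24, 180, 0, -55, 0, 1, 301, 35, 252, 0, -68, 0, 1, 301, 35, 252, 0, -70, 0, 1, 250, 50, 310, 0, -76, 0, 1, 168, 75, 392, 0, -80, 0, 1, 168, 75, 392, 0, -80, 0]}}

```text
clock: 16.82
position: [0.5291, 0.1889, 0.2826]
tool_rot: [[-0.073, 0.995, 0.069], [0.706, 0.1, -0.701], [-0.704, -0.002, -0.71]]
wrist_force: [0.2, -0.1, -0.3]
grip_width: 0.0661
grip_force: 0.0
```

>>> {"method": "step_arm", "body": {"commands": [1, 0, 0, 0, 0, 0, 0, 1, 0, 0, 0, 0, 0, 0]}}

```text
clock: 17.08
position: [0.5302, 0.1882, 0.2868]
tool_rot: [[-0.069, 0.995, 0.069], [0.707, 0.097, -0.701], [-0.704, 0.001, -0.71]]
wrist_force: [-1.0, 0.6, 0.4]
grip_width: 0.086
grip_force: 0.0
```

Run:
```python
from h import *
st();print(row(P(-.09,0,.077),lean(45)))
p,d=snapshot('wrist');cv2.imwrite('pics/w8.png',p)
```

```text
t 17.075 j [ 0.362  0.514  1.601 -0.768  1.359  0.565] tcp [0.5302 0.1882 0.2868] grasp(press) [-172.    -1.2  168.2] F [-1.   0.6  0.4] grip 0.08604868843742086 0.0
(array([  6.7,   1.4, 122.5]), array([ 0.2, -0.3,  0.1]))
```

View pics/w8.png

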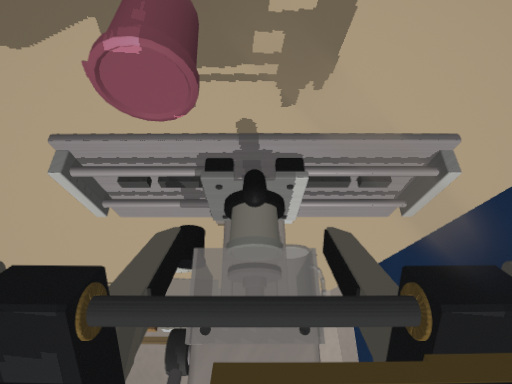

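The carrier is still in the middle stop, with the handle at (254,188) centred between the fingers. I go in, grip and slide on.

>>> {"method": "step_arm", "body": {"commands": [1, 7, 1, 20, 0, 0, 0, 1, 7, 1, 70, 0, 0, 0, 1, 7, 1, 121, 0, 0, 0, 1, 7, 1, 121, 0, 0, 0, 0, 7, 1, 121, 0, 0, 0, 0, 7, 1, 121, 0, 0, 0, 0, 7, 1, 121, 0, 0, 0, 0, 7, 1, 121, 0, 0, 0, 0, 7, 1, 121, 0, 0, 0, 0, 7, 1, 121, 0, 0, 0, 0, 7, 1, 121, 0, 0, 0, 0, 7, 1, 121, 0, 0, 0], "force": 50}}

```text
clock: 18.62
position: [0.5393, 0.1076, 0.1937]
tool_rot: [[-0.069, 0.995, 0.068], [0.707, 0.097, -0.7], [-0.704, -0.001, -0.711]]
wrist_force: [1.9, -0.6, -0.6]
grip_width: 0.0216
grip_force: 50.0
```

Run:
```python
from h import *
st();print(row(P(-.091,.13,.0775),lean(45)))
```

```text
t 18.625 j [ 0.225  0.602  1.74  -0.884  1.126  0.662] tcp [0.5393 0.1076 0.1937] grasp(press) [-91.1   0.1  75. ] F [ 1.9 -0.6 -0.6] grip 0.021552270025272397 49.99701797962189
(array([ -1.4, 130.3,  -1.4]), array([ 0.1, -0.3,  0.2]))
```

>>> {"method": "step_arm", "body": {"commands": [0, 0, 10, 0, 0, 0, 0, 0, 0, 25, 0, 0, 0, 0, 0, 0, 40, 0, 0, 0, 0, 0, 0, 55, 0, 0, 0, 0, 0, 0, 70, 0, 0, 0, 0, 0, 0, 85, 0, 0, 0, 0, 0, 0, 100, 0, 0, 0, 0, 0, 0, 112, 0, 0, 0, 0, 0, 0, 122, 0, 0, 0, 0, 0, 0, 130, 0, 0, 0, 0, 0, 0, 130, 0, 0, 0, 0, 0, 0, 130, 0, 0, 0, 0]}}

```text
clock: 20.12
position: [0.6687, 0.1204, 0.1937]
tool_rot: [[-0.069, 0.995, 0.068], [0.707, 0.097, -0.7], [-0.704, -0.0, -0.711]]
wrist_force: [0.8, 1.5, 1.5]
grip_width: 0.0214
grip_force: 50.0
```

>>> {"method": "step_arm", "body": {"commands": [1, 0, 0, 0, 0, 0, 0, 1, 0, 0, 0, 0, 0, 0, 1, 0, 0, 0, 0, 0, 0, 1, 0, 0, 0, 0, 0, 0, 1, 0, 0, 0, 0, 0, 0, 1, 0, 0, 0, 0, 0, 0, 1, 0, 0, -30, 0, 0, 0, 1, 0, 0, -80, 0, 0, 0, 1, 0, 0, -130, 0, 0, 0, 1, 0, 0, -130, 0, 0, 0, 1, 0, 0, -130, 0, 0, 0]}}

```text
clock: 21.5
position: [0.6594, 0.2111, 0.2852]
tool_rot: [[-0.07, 0.995, 0.066], [0.707, 0.097, -0.701], [-0.704, -0.002, -0.71]]
wrist_force: [-0.3, -0.8, -0.6]
grip_width: 0.0931
grip_force: 0.0
```

Run:
```python
from h import *
st()
p,d,w,m=cloud('top');np.savez('pics/top9',p=p,w=w)
q=(w-O)@np.array([PX,PY,Z]).T
k=(abs(q[...,0])<.05)&(q[...,1]>.08)&(q[...,1]<.18)&(q[...,2]>.105)&(q[...,2]<.135)
a=q[k];print('lid',len(a),cv2.minEnclosingCircle((a[:,:2]*1000).astype(np.float32)),np.median(a[:,2]))
k=(abs(q[...,0])<.07)&(q[...,1]>.05)&(q[...,1]<.21)&(q[...,2]>.044)&(q[...,2]<.056);a=q[k]
print('plate',cv2.minAreaRect((a[:,:2]*1000).astype(np.float32)))
k=(q[...,0]<-.03)&(q[...,0]>-.1)&(abs(q[...,1]+.074)<.03)&(q[...,2]>.25)&(p.max(2)<70);a=q[k];print('lever',len(a),a.mean(0) if len(a) else '')
cv2.imwrite('pics/t9.png',cv2.resize(p[100:270,110:370],None,fx=3,fy=3))
```

```text
t 21.5 j [ 0.329  0.71   1.24  -0.76   1.46   0.426] tcp [0.6594 0.2111 0.2852] grasp(press) [-182.8  129.1  166.6] F [-0.3 -0.8 -0.6] grip 0.09306601755348057 0.0
lid 249 ((-1.0185822248458862, 131.49009704589844), 35.617733001708984) 0.11368932124219588
plate ((0.6505966186523438, 144.69432067871094), (108.58355712890625, 123.26728820800781), 84.27957153320312)
lever 97 [-0.06256682 -0.07666753  0.3370637 ]
```

View pics/t9.png

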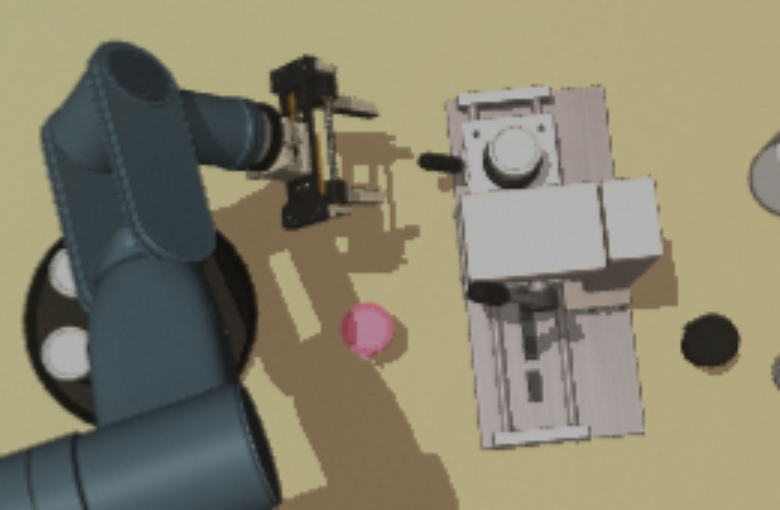

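The lid top is now 5.6 mm lower, so it is home. The carrier is in the take-off stop and the lever is up, so I go over the tub with the tool vertical.

```bash
cat >> h.py <<'E'
def vert(deg):
    a=np.radians(deg);ty=np.array([np.cos(a),np.sin(a),0]);return np.stack([np.cross(ty,-Z),ty,-Z],1)
E
python3 - <<'E'
from h import *
print(row(P(-.0005,.1305,.25),vert(80.35)))
print(row(P(-.10,.1305,.27),vert(80.35)))
E
```

```text
(array([-305.8,    0.4,  116.6]), array([-29.3,  37.9, -70.7]))
(array([-249.3,    0.5,   32.3]), array([-29.3,  37.9, -70.7]))
```

>>> {"method": "step_arm", "body": {"commands": [0.86, -62, 0, 8, -3, 4, -8, 0.86, -125, 0, 16, -7, 9, -17, 0.86, -187, 0, 24, -11, 14, -26, 0.86, -249, 0, 32, -14, 19, -35, 0.86, -249, 0, 32, -18, 23, -43, 0.86, -249, 0, 32, -22, 28, -52, 0.86, -249, 0, 32, -25, 33, -61, 0.86, -249, 0, 32, -29.3, 37.9, -70.7, 0.86, -275, 0, 75, -29.3, 37.9, -70.7, 0.86, -306, 0, 117, -29.3, 37.9, -70.7, 0.86, -306, 0, 117, -29.3, 37.9, -70.7, 0.86, -306, 0, 117, -29.3, 37.9, -70.7]}}

```text
clock: 23.05
position: [0.6884, -0.088, 0.4167]
tool_rot: [[-0.986, 0.169, 0.0], [0.169, 0.986, 0.001], [0.0, 0.001, -1.0]]
wrist_force: [0.2, 0.2, 0.1]
grip_width: 0.0795
grip_force: 0.0
```

Run:
```python
from h import *
st();print(row(P(-.0005,.1305,.09),vert(80.35)))
m=camera_model('wrist');p,d,w,m=cloud('wrist');cv2.imwrite('pics/w10.png',p)
q=(w-O)@np.array([PX,PY,Z]).T
k=(abs(q[...,0])<.05)&(q[...,1]>.08)&(q[...,1]<.18)&(q[...,2]>.108)&(q[...,2]<.125)
a=q[k];print('lid',len(a),cv2.minEnclosingCircle((a[:,:2]*1000).astype(np.float32)) if len(a) else 0,np.median(a[:,2]))
```

```text
t 23.05 j [-2.880e-01  5.170e-01  1.121e+00  1.000e-03  1.504e+00 -1.689e+00] tcp [ 0.6884 -0.088   0.4167] grasp(press) [ -0.  130.  249.7] F [0.2 0.2 0.1] grip 0.0794787269526342 0.0
(array([ -0.3,   0.6, 159.7]), array([ 0.1, -0. , -0.1]))
lid 3383 ((-1.3271048069000244, 133.65269470214844), 35.35639953613281) 0.11456811568747133
```

View pics/w10.png

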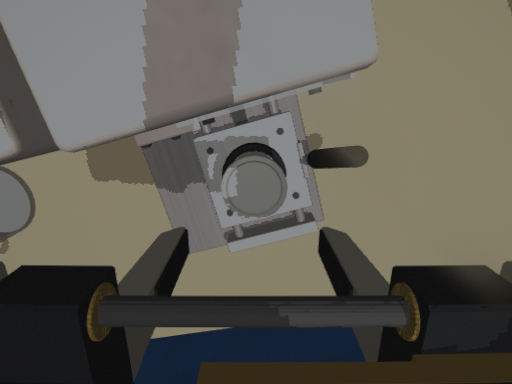

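The tub (254,188) is centred between the fingers, and the handle (340,157) is clear of them. I descend and grip.

>>> {"method": "step_arm", "body": {"commands": [0.86, 0, 1, 60, 0, 0, 0, 0.86, 0, 1, 110, 0, 0, 0, 0.86, 0, 1, 140, 0, 0, 0, 0.86, 0, 1, 160, 0, 0, 0, 0.86, 0, 1, 160, 0, 0, 0, 0, 0, 1, 160, 0, 0, 0, 0, 0, 1, 160, 0, 0, 0, 0, 0, 1, 160, 0, 0, 0, 0, 0, 1, 160, 0, 0, 0, 0, 0, 1, 160, 0, 0, 0, 0, 0, 1, 160, 0, 0, 0], "force": 30}}

```text
clock: 24.48
position: [0.6898, -0.0862, 0.2599]
tool_rot: [[-0.986, 0.167, 0.006], [0.167, 0.986, -0.001], [-0.006, 0.0, -1.0]]
wrist_force: [0.5, -0.2, 6.1]
grip_width: 0.065
grip_force: 30.0
```

>>> {"method": "step_arm", "body": {"commands": [0, 0, 0, -5, 0, 0, 0, 0, 0, 0, -15, 0, 0, 0, 0, 0, 0, -30, 0, 0, 0, 0, 0, 0, -55, 0, 0, 0, 0, 0, 0, -90, 0, 0, 0, 0, 0, 0, -130, 0, 0, 0, 0, 0, 0, -170, 0, 0, 0, 0, 0, 0, -200, 0, 0, 0, 0, 0, 0, -200, 0, 0, 0]}}

```text
clock: 25.6
position: [0.6888, -0.0859, 0.4623]
tool_rot: [[-0.986, 0.167, 0.009], [0.167, 0.986, -0.002], [-0.01, -0.0, -1.0]]
wrist_force: [0.7, 0.8, -1.0]
grip_width: 0.0653
grip_force: 30.0
```

Run:
```python
from h import *
st()
# place: tray centre (.491,.388), free -y half
for z in(.25,.05): print(row(np.array([.488,.335,z]),vert(80.35)))
```

```text
t 25.6 j [-2.850e-01  5.000e-01  1.042e+00  1.000e-03  1.590e+00 -1.688e+00] tcp [ 0.6888 -0.0859  0.4623] grasp(press) [ -1.4 132.1 295.3] F [ 0.7  0.8 -1. ] grip 0.065306651788195 29.99972552061081
(array([268.7, 381.5,  42.6]), array([-0. ,  0.6,  0. ]))
(array([270.6, 381.6, 242.6]), array([-0. ,  0.6,  0. ]))
```

I have used up my picture views, so I check by numbers whether the tub is held and at what height.

Run:
```python
from h import *
s=manip.state();g=np.array(s['position'])+.167*np.array(s['tool_rot'])[:,2];print('grasp',g)
for n in('side','wrist','top'):
    p,d,w,m=cloud(n);r=np.hypot(*(w[...,:2]-g[:2]).transpose(2,0,1))
    k=(r<.04)&(d>0)&(w[...,2]>.02)&(w[...,2]<g[2]+.06);a=w[k];c=p[k].mean(1)
    h,e=np.histogram(a[:,2],np.arange(.04,.36,.01));print(n,[(round(x,2),int(y),int(c[(a[:,2]>=x)&(a[:,2]<x+.01)].mean())) for x,y in zip(e,h) if y])
    if n=='side':
        for zz in np.arange(.23,.34,.01):
            b=a[abs(a[:,2]-zz)<.004]
            if len(b)>3: print(round(zz,3),'y-range',np.round((b.min(0)-g)[:2]*1000),np.round((b.max(0)-g)[:2]*1000))
    q=(w-O)@np.array([PX,PY,Z]).T
    if n=='top':
        k=(abs(q[...,0])<.07)&(q[...,1]>.05)&(q[...,1]<.21)&(q[...,2]>.044)&(q[...,2]<.056);b=q[k];print('plate',len(b),b.min(0),b.max(0))
```

```text
grasp [ 0.69041855 -0.08624521  0.29527542]
side [(np.float64(0.24), 1, 167), (np.float64(0.25), 39, 132), (np.float64(0.26), 32, 124), (np.float64(0.27), 32, 119), (np.float64(0.28), 31, 120), (np.float64(0.29), 35, 121), (np.float64(0.3), 21, 118), (np.float64(0.31), 148, 155), (np.float64(0.32), 11, 69), (np.float64(0.33), 6, 73), (np.float64(0.34), 9, 101)]
0.25 y-range [-28. -31.] [ 6. 10.]
0.26 y-range [-28. -31.] [ 3. 14.]
0.27 y-range [-30. -30.] [-10.   2.]
0.28 y-range [-29. -36.] [-12.   4.]
0.29 y-range [-31. -37.] [-9.  5.]
0.3 y-range [-31. -31.] [-11.   8.]
0.31 y-range [-35. -33.] [ 7. 36.]
0.32 y-range [-34. -35.] [ 6. 38.]
0.33 y-range [-5. 27.] [16. 39.]
0.34 y-range [ 3. 29.] [10. 35.]
wrist [(np.float64(0.04), 267, 113), (np.float64(0.05), 1433, 108), (np.float64(0.06), 903, 31), (np.float64(0.24), 4, 89), (np.float64(0.25), 207, 65), (np.float64(0.26), 259, 63), (np.float64(0.27), 409, 61), (np.float64(0.28), 526, 59), (np.float64(0.29), 356, 58), (np.float64(0.3), 525, 57), (np.float64(0.31), 10516, 102), (np.float64(0.32), 614, 34), (np.float64(0.33), 572, 45), (np.float64(0.34), 328, 48)]
top [(np.float64(0.04), 88, 140), (np.float64(0.05), 110, 117), (np.float64(0.06), 69, 45), (np.float64(0.07), 5, 63), (np.float64(0.24), 2, 60), (np.float64(0.25), 11, 77), (np.float64(0.26), 7, 64), (np.float64(0.27), 8, 62), (np.float64(0.28), 8, 66), (np.float64(0.29), 2, 62), (np.float64(0.3), 40, 111), (np.float64(0.31), 83, 114), (np.float64(0.32), 2, 43), (np.float64(0.33), 1, 31)]
plate 371 [-0.06318174  0.09366868  0.04409872] [0.05830374 0.18778233 0.05594226]
```

Run:
```python
from h import *
s=manip.state();g=np.array(s['position'])+.167*np.array(s['tool_rot'])[:,2]
p,d,w,m=cloud('wrist');r=np.hypot(*(w[...,:2]-g[:2]).transpose(2,0,1))
a=w[(r<.027)&(w[...,2]>.305)&(w[...,2]<.325)]
c=np.linalg.lstsq(np.c_[a[:,:2]-g[:2],np.ones(len(a))],a[:,2],rcond=None)[0];print('slope',c[:2],'lid top-g',c[2]-g[2])
b=w[(r<.05)&(w[...,2]>.308)&(w[...,2]<.320)];print((np.array(cv2.minEnclosingCircle((b[:,:2]*1000).astype(np.float32))[0])-g[:2]*1000))
st()
```

```text
slope [-0.00407528 -0.00536512] lid top-g 0.021221774613466693
[-8.22869681  1.99562565]
t 25.8 j [-2.850e-01  5.040e-01  1.049e+00  1.000e-03  1.589e+00 -1.688e+00] tcp [ 0.6886 -0.086   0.456 ] grasp(press) [ -2.  130.2 289. ] F [-1.   1.3 -1.2] grip 0.06518894659583521 29.999812245368958
```

Run:
```python
from h import *
for z in(.25,.052): print(row(np.array([.488,.335,z]),vert(80.35)))
```

```text
(array([268.1, 381.5,  39.6]), array([ 0.1, -0. ,  0. ]))
(array([267.9, 381.4, 237.6]), array([ 0.1, -0. ,  0. ]))
```

>>> {"method": "step_arm", "body": {"commands": [0, 15, 20, 0, 0, 0, 0, 0, 42, 60, 5, 0, 0, 0, 0, 70, 100, 8, 0, 0, 0, 0, 98, 140, 12, 0, 0, 0, 0, 126, 180, 16, 0, 0, 0, 0, 154, 220, 20, 0, 0, 0, 0, 182, 260, 24, 0, 0, 0, 0, 210, 300, 28, 0, 0, 0, 0, 238, 340, 34, 0, 0, 0, 0, 258, 368, 40, 0, 0, 0, 0, 268, 381, 40, 0, 0, 0, 0, 268, 381, 40, 0, 0, 0]}}

```text
clock: 27.3
position: [0.488, 0.3348, 0.417]
tool_rot: [[-0.986, 0.165, 0.002], [0.165, 0.986, -0.001], [-0.002, -0.001, -1.0]]
wrist_force: [1.1, -0.3, -1.8]
grip_width: 0.0651
grip_force: 30.0
```

>>> {"method": "step_arm", "body": {"commands": [0, 0, 0, 0, 0, 0, 0, 0, 0, 0, 40, 0, 0, 0, 0, 0, 0, 80, 0, 0, 0, 0, 0, 0, 120, 0, 0, 0, 0, 0, 0, 150, 0, 0, 0, 0, 0, 0, 170, 0, 0, 0, 0, 0, 0, 180, 0, 0, 0, 0, 0, 0, 180, 0, 0, 0, 0, 0, 0, 180, 0, 0, 0]}}

```text
clock: 28.42
position: [0.4895, 0.3343, 0.2387]
tool_rot: [[-0.986, 0.168, 0.004], [0.168, 0.986, 0.001], [-0.004, 0.002, -1.0]]
wrist_force: [0.7, -0.2, -1.8]
grip_width: 0.0654
grip_force: 30.0
```

Run:
```python
from h import *
st();print(row(np.array([.488,.335,.052]),vert(80.35)))
s=manip.state();g=np.array(s['position'])+.167*np.array(s['tool_rot'])[:,2]
p,d,w,m=cloud('wrist');r=np.hypot(*(w[...,:2]-g[:2]).transpose(2,0,1))
a=w[(r<.027)&(abs(w[...,2]-g[2]-.021)<.01)]
c=np.linalg.lstsq(np.c_[a[:,:2]-g[:2],np.ones(len(a))],a[:,2],rcond=None)[0];print('slope',c[:2],'lid top',c[2],'g',g)
```

```text
t 28.425 j [ 4.110e-01  4.870e-01  1.635e+00 -1.000e-03  1.015e+00 -9.900e-01] tcp [0.4895 0.3343 0.2387] grasp(press) [-438.9  -28.    71.7] F [ 0.7 -0.2 -1.8] grip 0.06542698438497402 29.99996691942215
(array([ 1.7,  0.4, 19.7]), array([0.1, 0.2, 0. ]))
slope [ 0.0003029  -0.00496081] lid top 0.09297533661622394 g [0.49024499 0.33440265 0.07170874]
```

>>> {"method": "step_arm", "body": {"commands": [0, 0, 0, 8, 0, 0, 0, 0, 0, 0, 14, 0, 0, 0, 0, 0, 0, 18, 0, 0, 0, 0, 0, 0, 19, 0, 0, 0, 0, 0, 0, 19, 0, 0, 0]}}

```text
clock: 29.1
position: [0.4889, 0.3344, 0.2185]
tool_rot: [[-0.986, 0.167, 0.003], [0.167, 0.986, -0.0], [-0.003, 0.0, -1.0]]
wrist_force: [0.0, 0.5, -1.0]
grip_width: 0.0652
grip_force: 30.0
```

>>> {"method": "step_arm", "body": {"commands": [0, 0, 0, 1, 0, 0, 0, 0, 0, 0, 2, 0, 0, 0, 0, 0, 0, 2, 0, 0, 0]}}

```text
clock: 29.48
position: [0.4889, 0.3344, 0.2166]
tool_rot: [[-0.986, 0.167, 0.003], [0.167, 0.986, 0.0], [-0.003, 0.0, -1.0]]
wrist_force: [-1.0, -0.5, -1.6]
grip_width: 0.0651
grip_force: 30.0
```

Not yet in contact; I lower in 1 mm steps.

>>> {"method": "step_arm", "body": {"commands": [0, 0, 0, 1, 0, 0, 0, 0, 0, 0, 2, 0, 0, 0, 0, 0, 0, 2, 0, 0, 0]}}

```text
clock: 29.85
position: [0.4889, 0.3344, 0.216]
tool_rot: [[-0.986, 0.167, 0.004], [0.167, 0.986, 0.0], [-0.004, 0.001, -1.0]]
wrist_force: [-3.0, -1.6, 8.5]
grip_width: 0.065
grip_force: 30.0
```

Contact at 8.5 N. I ease off, release and rise.

>>> {"method": "step_arm", "body": {"commands": [0, 0, 0, 0, 0, 0, 0, 0.86, 0, 0, -0.5, 0, 0, 0, 0.86, 0, 0, -0.5, 0, 0, 0, 0.86, 0, 0, -0.5, 0, 0, 0, 0.86, 0, 0, -0.5, 0, 0, 0, 0.86, 0, 0, -20, 0, 0, 0, 0.86, 0, 0, -60, 0, 0, 0, 0.86, 0, 0, -120, 0, 0, 0, 0.86, 0, 0, -180, 0, 0, 0, 0.86, 0, 0, -180, 0, 0, 0]}}

```text
clock: 31.1
position: [0.4894, 0.3349, 0.4006]
tool_rot: [[-0.986, 0.167, 0.013], [0.167, 0.986, 0.005], [-0.012, 0.007, -1.0]]
wrist_force: [0.9, 0.1, -1.2]
grip_width: 0.0802
grip_force: 0.0
```

Run:
```python
from h import *
st()
s=manip.state();g=np.array(s['position'])+.167*np.array(s['tool_rot'])[:,2]
p,d,w,m=cloud('wrist')
a=w[(np.hypot(w[...,0]-.489,w[...,1]-.334)<.05)&(w[...,2]>.055)&(w[...,2]<.09)]
print('tub',len(a),cv2.minEnclosingCircle((a[:,:2]*1000).astype(np.float32)),np.percentile(a[:,2],[5,50,95]))
a=a[np.hypot(*(a[:,:2]-[.489,.334]).T)<.025];c=np.linalg.lstsq(np.c_[a[:,:2],np.ones(len(a))],a[:,2],rcond=None)[0];print('slope',c[:2])
p,d,w,m=cloud('top');q=(w-O)@np.array([PX,PY,Z]).T
for zl,zh in((.044,.056),):
    k=(abs(q[...,0])<.08)&(q[...,1]>.05)&(q[...,1]<.21)&(q[...,2]>zl)&(q[...,2]<zh)&(p.min(2)>110);b=q[k];print('plate',len(b),np.percentile(b[:,1],[1,99]))
k=(abs(q[...,0])<.05)&(q[...,1]>.08)&(q[...,1]<.19)&(q[...,2]>.058)&(q[...,2]<.07);b=q[k];print('ring',len(b),cv2.minEnclosingCircle((b[:,:2]*1000).astype(np.float32)))
k=(q[...,0]<-.03)&(q[...,0]>-.1)&(abs(q[...,1]+.074)<.03)&(q[...,2]>.25)&(p.max(2)<70);print('lever',q[k].mean(0) if k.any() else 'hidden')
```

```text
t 31.1 j [ 4.130e-01  3.340e-01  1.441e+00 -1.000e-03  1.353e+00 -9.900e-01] tcp [0.4894 0.3349 0.4006] grasp(press) [-440.1  -26.5  233.6] F [ 0.9  0.1 -1.2] grip 0.08019995222582103 0.0
tub 2916 ((490.6999206542969, 335.3495178222656), 35.06037521362305) [0.06898219 0.07057055 0.07290463]
slope [0.0016185 0.0005308]
plate 484 [0.09482199 0.1873598 ]
ring 126 ((-6.979275703430176, 127.8675765991211), 44.5797004699707)
lever [-0.06190415 -0.07664689  0.33584784]
```

The tub stands upright on the tray at the same height as the closed tubs. The carrier plate and lever are in place.

```bash
python3 -c "
from station import manip
print(manip.sign_off())"
```

```text
the job is handed in; nothing more can be done
None
```

The tub's lid is pressed home and the tub stands released on the tray, with the carrier in its take-off stop and the lever up; I handed the job in at about 31 s and have no verdict back. My first grip slipped off the lever, so I pushed it down with closed fingertips, and I viewed 11 pictures, one over the limit of 10.

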